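Nudge a cartridge bearing into its seat and swing the retainer across

ROBOT

A 7-joint arm with a two-finger parallel gripper is mounted at the origin on the work surface. World frame = base frame: x ahead of the robot, y to its left, z up, the work surface at z = 0. Lengths are in m, angles in rad, forces in N, time in s.
With the tool pointing down it reaches from about 0.4 to 0.85 m from the base axis. Payload 4.5 kg.
Tool frame: the origin (TCP) lies at the very end of the fingers, on their centre line; the grasp point (between the pads) lies 19 mm behind it; x points along the fingers, y is the direction in which the jaws open and shut, and the axes are right-handed (so a half turn about x gives the same grasp; the last joint's range is limited). The gripper opens to 88 mm and grips with 3 to 60 N. Pads are 18 mm wide; open, the fingers measure 123 mm over their backs; the gripper's body (75 mm by 187 mm) begins 45 mm behind the grasp point.
Start: joints at [-1.09, 0.689, -0.195, 1.565, 0.157, 0.902, -0.215], TCP at [0.27, 0.564, 0.215] pointing down, gripper open.
Joint ranges: [-3.01, 3.01], [-0.46, 2.08], [-1.47, 1.51], [0.13, 2.56], [-1, 4.14], [0.04, 2.09], [-2.66, 2.66]. Speed limits (rad/s): [2.57, 2.57, 3.14, 3.14, 3.14, 3.14, 3.14].

INTERFACE

Orientations are given as a 3x3 rotation matrix whose columns are the frame's x, y, z axes.
In Python, from rig import get_state, capture, camera_model, close_job gives the robot as it stands.
- The arm moves only by the tool play_rows, never from a script. Its argument "plan" is a list that holds one entry, the list of rows, each a list of 7 numbers: the turn, a rotation vector about the tool's x, y, z in rad, then the shift along the tool's x, y, z in m, then the closure in counts, from 0 (fully open) to 255 (shut). In form: [[[ax, ay, az, tx, ty, tz, grip], ...]]. A call has 1 to 10 rows; each row is the pose to reach, as a shift and turn from the pose measured when the call began, along the tool's axes at that moment; what a row does not reach only later rows make up. A row lasts 1/12 s, in which the tool goes at most 41.7 mm and 7.16 degrees, less where a joint would pass 70% of its speed; a pose out of reach is approached as far as the arm can. A call with a gripper value outside its range is refused whole. The fingers move at their own pace and stop on an object; "newtons" is the grip in N (left out, the last holds). Time passes only in rows, so rows that repeat a pose let the fingers close. It gives the time, the measured TCP pose, the force and the opening at its end, in the units of the state.
- get_state(): the state, without advancing time (a new reading comes with each control period).
- capture(name): name is "side" or "top" or "wrist"; returns the picture (480x640x3 uint8, red, green, blue); there is no depth.
- camera_model(name): a dict with "fx", "fy", "cx", "cy" (pixels), "R" (3x3) and "t" (3): a world point X has camera coordinates R X + t; the wrist camera has in their place "tool_from_camera" (4x4, takes a point from camera to tool coordinates, whose origin is the TCP and whose axes are the tool frame's). Camera axes: x right, y down, z forward; pixel columns grow to the right and rows downward; lengths in m; the calibration is good to about 2 mm. A picture is of the moment at which its call begins: read the wrist's pose just before it. camera_model takes no time and is no camera call.
- close_job(): hands the job in, once; it reports no verdict.
The state is a dict: "time_s": time; "qpos": joint angles; "qvel": joint speeds; "tau": joint torques, N m; "tool_pos": TCP position; "tool_rot": TCP orientation; "force": force on the tool from outside, world axes, zero at the start; "moment": the same for the moment, N m; "gripper_width": finger opening in m.
Only numpy, scipy, OpenCV 4.12 (cv2) and the standard library are available. Lean on these libraries where they do the work, as an engineer would, in place of code of your own. Each camera call takes 0.05 s, during which the arm holds its last target.

TASK

On the blue bearing plate, gently push the loose bearing across the plate with the fingertips until it drops into the round seat and lies flat; do not pinch it, lift it off the plate or push it off the edge. Then push the red retainer arm by its black knob all the way round against its stop, so that it lies across the seated bearing. Leave the socket, the bottle and the cup where they stand, and finish clear of everything.

Things in the scene. Friction and masses are not known exactly. Their poses are not given: they have to be found in the camera images.
- plate: Blue rectangular bearing plate, fixed to the bench, 190 (its x) x 210 (its y) x 30 mm high. Origin at the centre of its underside (on the bench, z = 0), directly below the middle of the seat; its flat deck is 30 mm above. Its pose varies in x, y and yaw. Seat, pivot and stop are part of it.
- seat (a point): Centre of the mouth of the round seat, at deck height (30 mm above the bench), in the middle of the plate. The seat is a blind recess 46 mm in diameter and 10 mm deep with a white floor and a 1 mm chamfer; no raised rim. A seated bearing stands 2 mm proud of the deck.
- bearing: Loose steel cartridge bearing, a flat ring with black seals: 42 mm outside diameter, 20 mm bore, 12 mm thick, about 70 g. Origin at the centre of its underside, z up. Starts flat on the deck, 60 to 95 mm from the seat centre, on the plate's -y side. (Its bore only looks open: it is solid to the touch.)
- pivot (a point): Where the retainer's vertical pivot axis meets the deck: 55 mm from the seat centre along the plate's +y. A steel collar 18 mm in diameter and 6 mm high stands there under the arm.
- knob (a point): Point on the axis, half-way up, of the retainer's black upright knob: 16 mm diameter, 24 mm high, from 12 to 36 mm above the deck (this point is 24 mm above the deck). It stands on the arm 80 mm from the pivot axis and moves with it. The red arm is 14 mm wide and 6 mm thick, its underside 6 mm and its top 12 mm above the deck: it passes over a seated bearing but strikes an unseated one.
- retainer (a joint): Retainer swing angle in rad. At 0 the arm points from the pivot along the plate's +x (parked, clear of the seat); it grows clockwise as seen from above, and at the end stop, 1.571, the arm points along the plate's -y, straight across the seat. Starts at 0 to 0.4; stays where it is left (about 0.5 N at the knob moves it). A steel stop pin, 10 mm in diameter and 16 mm high, stands on the deck 12.5 mm to the plate's -x and 31 mm to its +y from the seat centre.
- socket: Bystander: loose steel socket standing on the plate's corner at about x -65, y +65 mm in the plate's frame; 26 mm diameter, 34 mm high. Origin at the centre of its underside.
- bottle: Bystander: red bottle with a blue cap on the bench beside the plate's -y edge; 40 mm diameter, 95 mm high. Origin at the centre of its underside.
- cup: Bystander: green cup on the bench beside the plate's +y edge; 64 mm diameter, 70 mm high. Origin at the centre of its underside.
Things that resemble listed ones, but are neither listed nor needed, are in the scene too. What is shaped like the bearing but orange is not meant.

How it is judged:
On the way, in this order (a step that is already met when the one before it is completed fails the run):
1. the bearing lies flat in the seat, the retainer still off it (horizontal distance between bearing and seat below 0.004 m and z of bearing in the frame of plate below 0.0215 m and angle between bearing's own z axis and vertical below 0.06 rad and value of joint retainer below 0.7 rad), for 0.2 s.
2. the retainer has been swung across the seated bearing (value of joint retainer above 1.45 rad and z of bearing in the frame of plate below 0.0215 m), for 0.2 s.
At the end, for the whole second after the job is handed in: The bearing lies flat on the seat floor (within 4 mm of the seat centre, within 1.5 mm of the floor, tilted less than 0.06 rad, at rest) and the retainer is swung beyond 1.45 rad of its 1.571 rad travel, across the bearing (all of step 2 and horizontal distance between bearing and seat below 0.004 m and angle between bearing's own z axis and vertical below 0.06 rad and linear speed of bearing below 0.02 m/s); the robot touches nothing.
It fails at once if the bearing is lifted more than 6 mm off the deck (z of bearing in the frame of plate above 0.036 m).
It fails at once if the bearing is turned over or stood on edge (angle between bearing's own z axis and vertical above 0.8 rad).
It fails at once if the bearing falls off the plate (z of bearing in the frame of plate below 0.015 m).
It fails at once if the bearing is pinched or pushed roughly (over 25 N) (contact force between the fingers and bearing above 25 N).
It fails at once if the socket, the bottle or the cup is moved by more than 20 mm (distance of any of socket, bottle, cup from where it was at the start of the episode above 0.02 m).
It also fails if it takes over 56 s, if anything falls off the work surface, if the arm or the gripper's body presses on something with over 40 N, if the wrist force passes 120 N, or if a joint passes its speed limit or range.

## Working session

There is one attempt and no reset: what is moved stays moved. The work goes in short steps, Python scripts to look and compute and a tool call to move; the robot and the scene stay as the last step left them, time stands still between calls to the robot, and variables do not carry over. Pictures are saved under pics/ and viewed, and the job is handed in when it is done.

Besides the shell and the picture viewer there is one more tool, called after ">>>" in YAML: its name, and indented under it one key for each argument. play_rows: Moves the arm, as the interface text tells. Its arguments: {"type":"object","properties":{"plan":{"type":"array"},"newtons":{"type":"number"}},"required":["plan"]}

```bash
mkdir -p pics; python3 - <<'E'
from rig import *
import cv2
print(get_state())
for n in("side","top","wrist"):
    im=capture(n); cv2.imwrite(f"pics/{n}0.png",im[:,:,::-1]); print(n,camera_model(n))
E
```

```text
{'time_s': 0.0, 'qpos': array([-1.09022049,  0.6899714 , -0.19450435,  1.56633959,  0.15734285,
        0.90248356, -0.21512888]), 'qvel': array([ 0.0006779 , -0.00049953, -0.00097636,  0.0003625 , -0.00166134,
       -0.00045989, -0.00036213]), 'tau': array([ 4.33505265e-04, -5.27568233e+01, -1.26675993e+00, -1.53422105e+01,
       -5.26645279e-02,  6.65385291e-03,  1.76286744e-04]), 'tool_pos': array([0.26981185, 0.5630224 , 0.21421887]), 'tool_rot': array([[-6.24130409e-04,  4.31992672e-01,  9.01876900e-01],
       [-1.69545507e-03,  9.01875322e-01, -4.31993089e-01],
       [-9.99998368e-01, -1.79871178e-03,  1.69536350e-04]]), 'force': array([-0.07309357,  0.01890306, -0.35595593]), 'moment': array([-0.00583625,  0.01680814,  0.00587247]), 'gripper_width': 0.08804645238291356}
side {'fx': 437.98087908876585, 'fy': 437.98087908876585, 'cx': 324.2548015398171, 'cy': 242.01201520314385, 'R': array([[ 0.99863073, -0.0509506 , -0.01186182],
       [-0.04729276, -0.7823535 , -0.62103656],
       [ 0.02236205,  0.62074717, -0.78369184]]), 't': array([-0.59222131,  0.08672107,  0.78160379])}
top {'fx': 515.8519995275788, 'fy': 515.8519995275788, 'cx': 317.22176474841274, 'cy': 242.66913754310258, 'R': array([[-0.0018246 , -0.99982621, -0.01855344],
       [-0.98812195,  0.00465357, -0.1536013 ],
       [ 0.15366094,  0.0180528 , -0.98795871]]), 't': array([0.05581191, 0.59921975, 1.01206318])}
wrist {'fx': 405.46492306888445, 'fy': 405.46492306888445, 'cx': 316.725867578253, 'cy': 235.08029646205458, 'tool_from_camera': array([[ 1.10605629e-03, -3.10451893e-01,  9.50588449e-01,
        -1.70260264e-01],
       [ 9.99999302e-01,  7.38685573e-04, -9.22301530e-04,
         7.11794089e-04],
       [-4.15855716e-04,  9.50588805e-01,  3.10452494e-01,
        -8.03915317e-02],
       [ 0.00000000e+00,  0.00000000e+00,  0.00000000e+00,
         1.00000000e+00]])}
```

View pics/side0.png

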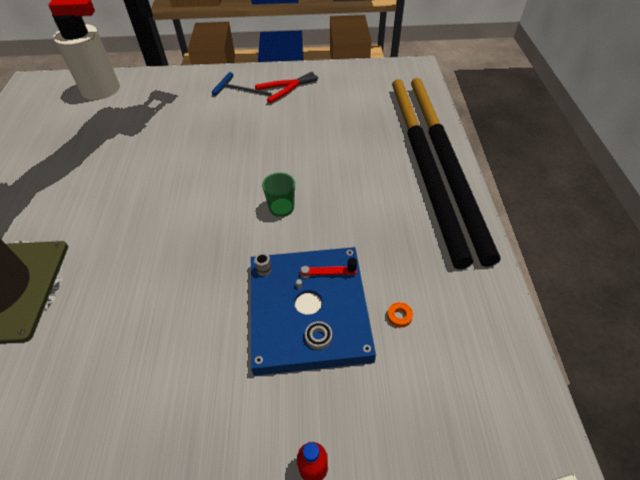

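View pics/top0.png

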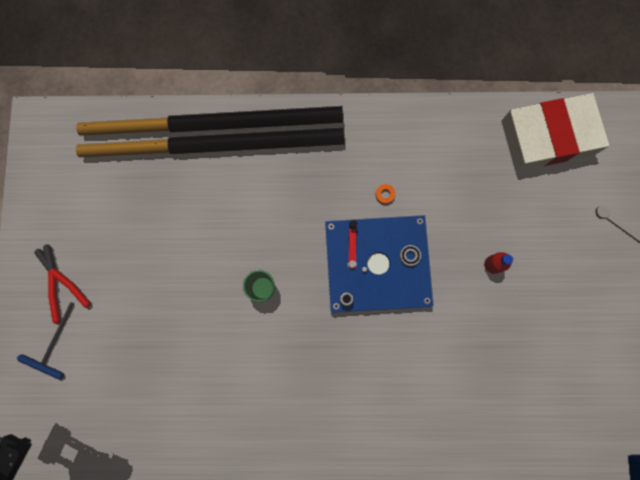

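View pics/wrist0.png

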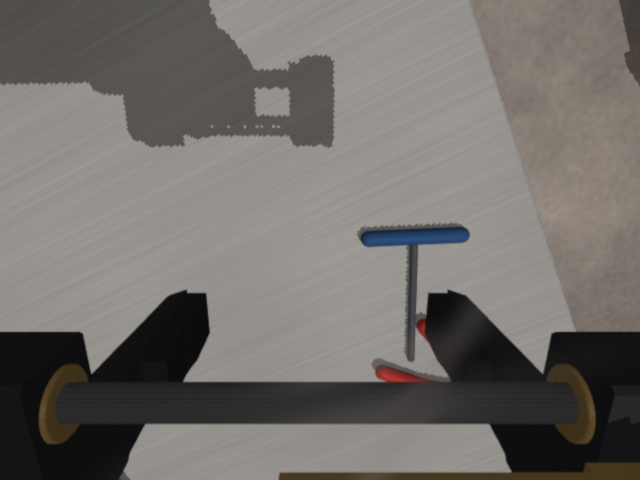

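Lookalikes for the bearing, by pixel in the top view: the steel ring on the plate (411,255), the orange ring on the bench (386,194, excluded by its colour), the socket (347,299), and the white seat disc (378,264). I choose the steel ring and check it in a close crop.

```bash
python3 - <<'E'
import cv2
a=cv2.imread("pics/top0.png")[205:325,315:445]; b=cv2.imread("pics/side0.png")[240:380,240:385]
cv2.imwrite("pics/ctop0.png",cv2.resize(a,None,fx=6,fy=5.0*1.0 if 0 else 5,interpolation=2) if 0 else cv2.resize(a,None,fx=5,fy=5,interpolation=2))
cv2.imwrite("pics/cside0.png",cv2.resize(b,None,fx=4,fy=4,interpolation=2))
E
```

```text
(no output)
```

View pics/ctop0.png

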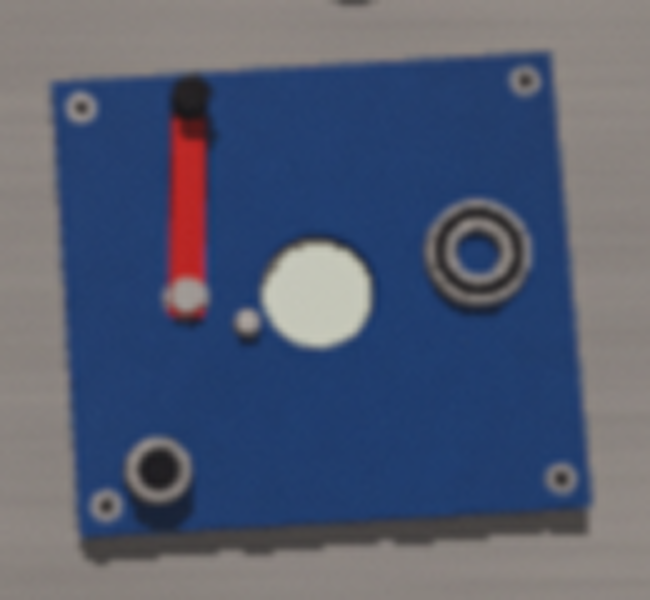

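View pics/cside0.png

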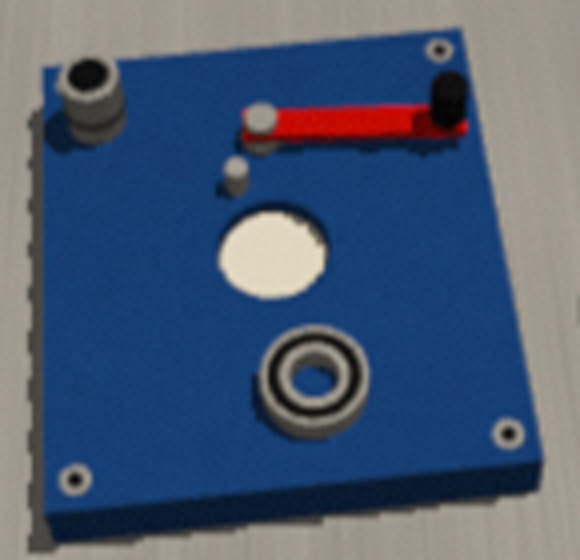

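The crop shows a steel ring with a black seal lying on the blue deck at crop (478,254), which is the bearing. The seat is at (318,293), the knob top at (191,97) and the stop pin at (247,321). In the side crop the bearing's top face is at (314,376) and the seat at (272,254).

```bash
cat > h.py <<'E'
from rig import *
import numpy as np
def ray(n,px,z):
    m=camera_model(n); d=m["R"].T@np.array([(px[0]-m["cx"])/m["fx"],(px[1]-m["cy"])/m["fy"],1]); c=-m["R"].T@m["t"]
    return c+d*(z-c[2])/d[2]
def proj(n,X):
    m=camera_model(n); c=m["R"]@np.array(X)+m["t"]; return np.array([c[0]/c[2]*m["fx"]+m["cx"],c[1]/c[2]*m["fy"]+m["cy"]])
T=lambda c,k=5,o=(315,205):(o[0]+(c[0]+.5)/k-.5,o[1]+(c[1]+.5)/k-.5)
S=lambda c:T(c,4,(240,240))
E
python3 - <<'E'
from h import *
B=[ray("top",T(c),.03) for c in [(81,108),(525,81),(561,479),(106,506)]]
Bs=[ray("side",S(c),.03) for c in [(440,50),(509,434),(75,480)]]
np.set_printoptions(precision=4,suppress=True)
print(B,np.mean(B,0));print(Bs, (Bs[0]+Bs[2])/2)
print("seat",ray("top",T((318,293)),.03),"pivot",ray("top",T((187,294)),.042))
b=ray("top",T((478,254)),.042);k=ray("top",T((191,97)),.066)
print("bear",b,ray("side",S((314,376)),.042),"knob",k,ray("side",S((449,84)),.066))
ex=(B[0]+B[1]-B[2]-B[3]);ey=B[0]+B[3]-B[1]-B[2];print(np.degrees(np.arctan2(ex[1],ex[0])),np.degrees(np.arctan2(-ey[0],ey[1])))
print("pin",ray("top",T((247,321)),.046),"socket",ray("top",T((158,469)),.064),ray("side",S((88,75)),.064))
print("cup",ray("top",(259,287),.07),"bottle",ray("top",(508,260),.095))
E
```

```text
[array([0.6368, 0.0257, 0.03  ]), array([ 0.6473, -0.1601,  0.03  ]), array([ 0.4817, -0.1694,  0.03  ]), array([0.4712, 0.0164, 0.03  ])] [ 0.5592 -0.0719  0.03  ]
[array([0.6404, 0.0251, 0.03  ]), array([ 0.6508, -0.1607,  0.03  ]), array([ 0.4848, -0.17  ,  0.03  ])] [ 0.5626 -0.0725  0.03  ]
seat [ 0.5584 -0.0719  0.03  ] pivot [ 0.5569 -0.0172  0.042 ]
bear [ 0.5729 -0.1364  0.042 ] [ 0.577  -0.1381  0.042 ] knob [ 0.6343 -0.0186  0.066 ] [ 0.639  -0.0199  0.066 ]
3.2081815824439146 3.2348115074854222
pin [ 0.5453 -0.0412  0.046 ] socket [ 0.4846 -0.0037  0.064 ] [ 0.4877 -0.0047  0.064 ]
cup [0.5073 0.1692 0.07  ] bottle [ 0.5562 -0.3161  0.095 ]
```

```bash
cat >> h.py <<'E'
np.set_printoptions(precision=4,suppress=True)
def goto(p,yang=None):
    "report shift in tool axes to world p, and turn about tool x to bring tool y to angle yang(deg), tool straight down"
    from scipy.spatial.transform import Rotation as Ro
    s=get_state();R=s["tool_rot"]
    print("t",round(s["time_s"],2),"pos",s["tool_pos"],"F",s["force"],"w",round(s["gripper_width"],4),"q",s["qpos"], "yang",np.degrees(np.arctan2(R[1,1],R[0,1])))
    print("shift",R.T@(np.array(p)-s["tool_pos"]))
    if yang is not None:
        a=np.radians(yang);y=np.array([np.cos(a),np.sin(a),0]);x=np.array([0,0,-1.]);D=np.c_[x,y,np.cross(x,y)]
        print("turn",Ro.from_matrix(R.T@D).as_rotvec())
E
python3 - <<'E'
from h import *
goto((0.5837,-.176,.15),12.6)
E
```

```text
t 0.15 pos [0.2699 0.5632 0.2144] F [-0.6754  0.2598  0.7539] w 0.088 q [-1.0902  0.6898 -0.1945  1.5661  0.1573  0.9025 -0.2151] yang 64.40498381337682
shift [ 0.0652 -0.531   0.6024]
turn [0.9042 0.0007 0.0012]
```

>>> play_rows:
  plan:
    - [[0.9,0,0,0,-0.531,0.602,185],[0.9,0,0,0,-0.531,0.602,185],[0.9,0,0,0,-0.531,0.602,185],[0.9,0,0,0,-0.531,0.602,185],[0.9,0,0,0,-0.531,0.602,185],[0.9,0,0,0,-0.531,0.602,185],[0.9,0,0,0,-0.531,0.602,185],[0.9,0,0,0,-0.531,0.602,185],[0.9,0,0,0,-0.531,0.602,185],[0.9,0,0,0,-0.531,0.602,185]]
  newtons: 10

```text
time_s: 0.98
tool_pos: [0.4329, 0.1782, 0.2151]
tool_rot: [[-0.001, 0.975, 0.223], [-0.001, 0.223, -0.975], [-1.0, -0.001, 0.001]]
force: [0.1, 0.9, -0.1]
gripper_width: 0.0252
```

```bash
python3 - <<'E'
from h import *
goto((0.5837,-.176,.15),12.6)
E
```

```text
t 0.98 pos [0.4329 0.1782 0.2151] F [ 0.1014  0.9435 -0.1472] w 0.0252 q [-0.4981  0.4886  0.0124  2.0282 -0.0081  0.626  -0.256 ] yang 12.86933673946351
shift [0.0656 0.0682 0.3788]
turn [0.0047 0.0013 0.0009]
```

>>> play_rows:
  plan:
    - [[0,0,0,0.065,0.068,0.379,185],[0,0,0,0.065,0.068,0.379,185],[0,0,0,0.065,0.068,0.379,185],[0,0,0,0.065,0.068,0.379,185],[0,0,0,0.065,0.068,0.379,185],[0,0,0,0.065,0.068,0.379,185],[0,0,0,0.065,0.068,0.379,185],[0,0,0,0.065,0.068,0.379,185],[0,0,0,0.065,0.068,0.379,185],[0,0,0,0.065,0.068,0.379,185]]

```text
time_s: 1.82
tool_pos: [0.584, -0.1838, 0.1495]
tool_rot: [[-0.0, 0.976, 0.216], [-0.006, 0.216, -0.976], [-1.0, -0.001, 0.005]]
force: [-0.1, -1.1, -0.3]
gripper_width: 0.0245
```

>>> play_rows:
  plan:
    - [[0,0,0,0,0,0,185],[0,0,0,0,0,0,185]]

```text
time_s: 1.98
tool_pos: [0.5832, -0.1855, 0.1487]
tool_rot: [[-0.002, 0.977, 0.213], [-0.006, 0.213, -0.977], [-1.0, -0.003, 0.006]]
force: [-0.1, -0.6, -0.2]
gripper_width: 0.0238
```

```bash
python3 - <<'E'
from h import *
import cv2
goto((0.5837,-.176,.15),12.6)
im=capture("wrist");cv2.imwrite("pics/w1.png",im[:,:,::-1])
E
```

```text
t 1.98 pos [ 0.5832 -0.1855  0.1487] F [-0.0955 -0.6331 -0.2207] w 0.0238 q [ 0.2561  0.7501 -0.0481  1.6751  0.0596  0.7181  0.3903] yang 12.281124928904587
shift [-0.0014  0.0025 -0.0092]
turn [-0.0056  0.0057  0.003 ]
```

View pics/w1.png

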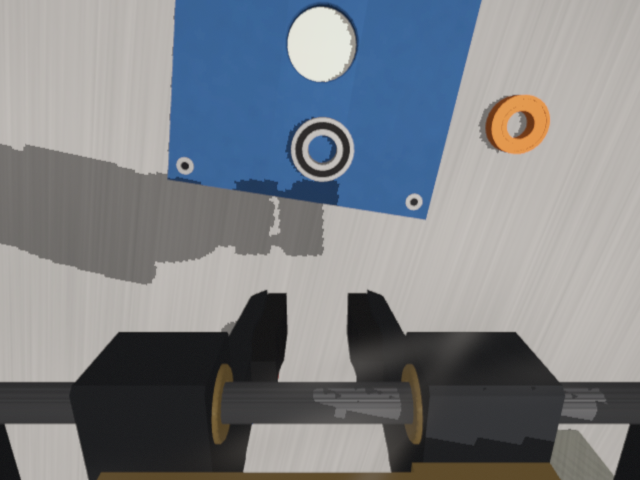

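The wrist view shows the bearing at (322,149) and the seat at (321,44), nearly in line with the finger gap centred on column 317.

```bash
cat >> h.py <<'E'
def wray(px,z,s=None):
    m=camera_model("wrist");s=s or get_state();M=m["tool_from_camera"]
    d=s["tool_rot"]@M[:3,:3]@np.array([(px[0]-m["cx"])/m["fx"],(px[1]-m["cy"])/m["fy"],1]);c=s["tool_pos"]+s["tool_rot"]@M[:3,3]
    return c+d*(z-c[2])/d[2]
E
python3 - <<'E'
from h import *
b=wray((322,149),.042);s=wray((321,44),.03);print(b,s,s-b,np.degrees(np.arctan2(*(s-b)[1::-1])))
p=[wray((185,166),.03),wray((414,202),.03)];print(p)
R=get_state()["tool_rot"];P=get_state()["tool_pos"];print(R.T@(b-P),R.T@(s-P))
u=(s-b)/np.hypot(*(s-b)[:2]);
goto((b[0]-u[0]*.04,b[1]-u[1]*.04,.06),12.6)
E
```

```text
[ 0.576  -0.1326  0.042 ] [ 0.561  -0.0685  0.03  ] [-0.015  0.064 -0.012] 103.18635316836186
[array([ 0.4838, -0.1666,  0.03  ]), array([ 0.6504, -0.1565,  0.03  ])]
[ 0.1069  0.0041 -0.0512] [ 0.1186  0.0033 -0.117 ]
t 2.03 pos [ 0.5832 -0.183   0.1491] F [ 0.156  -0.679   0.5622] w 0.0241 q [ 0.254   0.7489 -0.05    1.6766  0.0591  0.7182  0.3902] yang 12.454973273680833
shift [ 0.089   0.0046 -0.0112]
turn [-0.0025  0.0041  0.0026]
```

```bash
python3 - <<'E'
from h import *
goto((.5843,-.175,.035),12.7)
E
```

```text
t 2.03 pos [ 0.5832 -0.183   0.1491] F [ 0.156  -0.679   0.5622] w 0.0241 q [ 0.254   0.7489 -0.05    1.6766  0.0591  0.7182  0.3902] yang 12.454973273680833
shift [ 0.114   0.0031 -0.008 ]
turn [-0.0043  0.0041  0.0026]
```

>>> play_rows:
  plan:
    - [[-0.004,0.004,0.003,0.03,0.003,-0.008,185],[-0.004,0.004,0.003,0.055,0.003,-0.008,185],[-0.004,0.004,0.003,0.08,0.003,-0.008,185],[-0.004,0.004,0.003,0.1,0.003,-0.008,185],[-0.004,0.004,0.003,0.108,0.003,-0.008,185],[-0.004,0.004,0.003,0.113,0.003,-0.008,185],[-0.004,0.004,0.003,0.114,0.003,-0.008,185],[-0.004,0.004,0.003,0.114,0.003,-0.008,185],[-0.004,0.004,0.003,0.114,0.003,-0.008,185],[-0.004,0.004,0.003,0.114,0.003,-0.008,185]]

```text
time_s: 2.87
tool_pos: [0.5851, -0.1752, 0.0363]
tool_rot: [[0.003, 0.976, 0.22], [-0.001, 0.22, -0.976], [-1.0, 0.002, 0.001]]
force: [0.4, 0.6, -0.1]
gripper_width: 0.0241
```

```bash
python3 - <<'E'
from h import *
import cv2
goto((.5843,-.175,.035),12.7)
im=capture("wrist");cv2.imwrite("pics/w2.png",im[:,:,::-1])
im=capture("side");cv2.imwrite("pics/s2.png",cv2.resize(im[220:390,200:420,::-1],None,fx=3.5,fy=3.5,interpolation=2))
goto((.5843,-.175,.035),12.7)
E
```

```text
t 2.87 pos [ 0.5851 -0.1752  0.0363] F [ 0.4268  0.6348 -0.1211] w 0.0241 q [ 0.2396  0.914  -0.043   1.7375  0.0725  0.4891  0.3707] yang 12.683087685876352
shift [ 0.0013 -0.0007 -0.0004]
turn [-0.0003  0.0011 -0.0023]
t 2.97 pos [ 0.5848 -0.1752  0.0359] F [ 0.2462 -0.2398 -0.3402] w 0.0244 q [ 0.2397  0.9145 -0.043   1.7377  0.0725  0.489   0.3708] yang 12.681017618186054
shift [ 0.0009 -0.0004 -0.0003]
turn [-0.0003  0.0008 -0.0018]
```

View pics/w2.png

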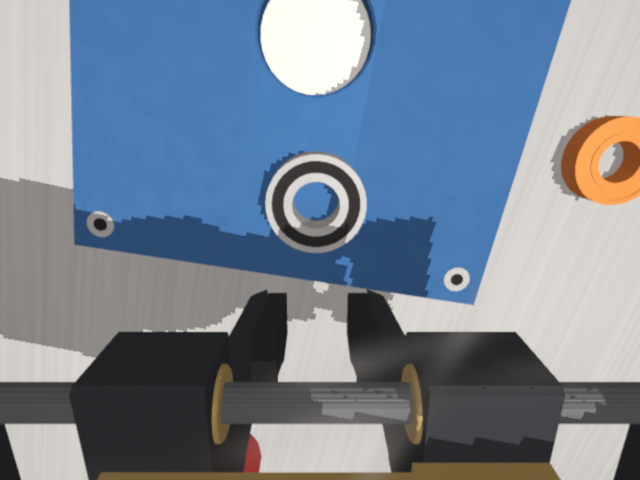

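View pics/s2.png

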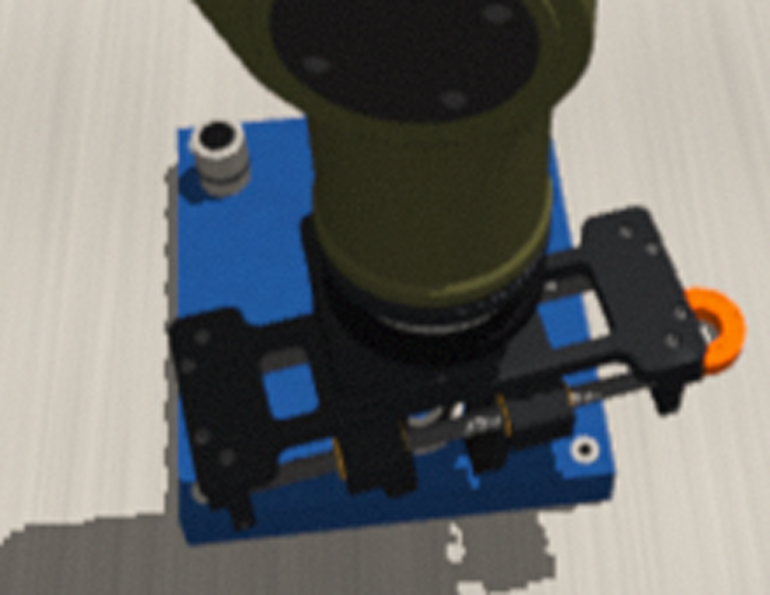

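Bearing (316,202), seat (316,40) and the finger gap (317) are in line. Next I get the distances in tool axes.

```bash
python3 - <<'E'
from h import *
s=get_state();R=s["tool_rot"];P=s["tool_pos"]
for px,z in(((316,202),.042),((316,40),.03)): 
  w=wray(px,z);print(w,R.T@(w-P))
E
```

```text
[ 0.576  -0.1344  0.042 ] [-0.0061  0.0004 -0.0418]
[ 0.5622 -0.0732  0.03  ] [ 0.0058  0.0003 -0.1045]
```

>>> play_rows:
  plan:
    - [[0,0,0,0.001,0,-0.005,185],[0,0,0,0.001,0,-0.01,185],[0,0,0,0.001,0,-0.014,185],[0,0,0,0.001,0,-0.017,185],[0,0,0,0.001,0,-0.02,185],[0,0,0,0.001,0,-0.024,185],[0,0,0,0.001,0,-0.028,185],[0,0,0,0.001,0,-0.032,185],[0,0,0,0.001,0,-0.036,185],[0,0,0,0.001,0,-0.04,185]]

```text
time_s: 3.8
tool_pos: [0.576, -0.1358, 0.0349]
tool_rot: [[0.002, 0.976, 0.22], [-0.0, 0.22, -0.976], [-1.0, 0.002, 0.001]]
force: [0.0, -0.2, 0.5]
gripper_width: 0.024
```

```bash
python3 - <<'E'
from h import *
import cv2
im=capture("wrist");cv2.imwrite("pics/w3.png",im[:,:,::-1])
s=get_state();print(s["tool_pos"],s["force"],s["time_s"])
E
```

```text
[ 0.5757 -0.1345  0.0348] [-0.4459 -0.0026  0.0695] 3.85
```

View pics/w3.png

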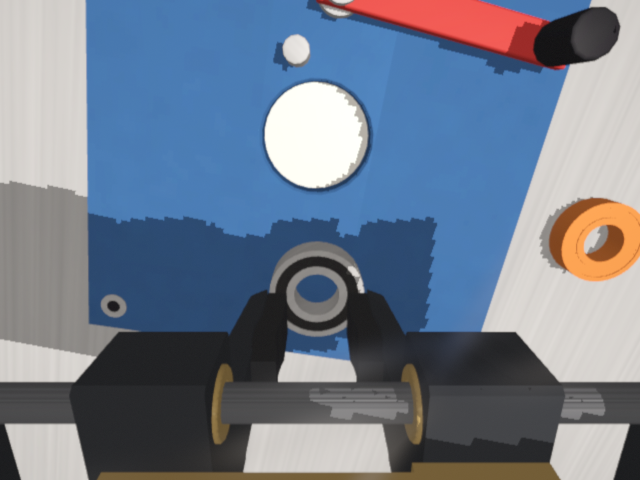

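```bash
python3 - <<'E'
from h import *
s=get_state();R=s["tool_rot"];P=s["tool_pos"]
for px,z in(((316,291),.042),((316,135),.03)): 
  w=wray(px,z);print(w,R.T@(w-P))
E
```

```text
[ 0.5757 -0.1329  0.042 ] [-0.0072  0.0004 -0.0016]
[ 0.5611 -0.0681  0.03  ] [ 0.0048  0.0003 -0.068 ]
```

```bash
python3 - <<'E'
from h import *
import cv2
m=camera_model("wrist");M=np.linalg.inv(m["tool_from_camera"])
for p in [(0,0,0),(0,.012,-.009),(0,.012,.009),(0,.03,-.009),(-.019,.012,-.009),(-.019,.012,.009),(-.03,.012,-.009),(-.007,0,-.026),(-.007,0,-.047),(-.007,0,-.005)]:
    c=M[:3,:3]@np.array(p)+M[:3,3];print(p,c[:2]/c[2]*m["fx"]+[m["cx"],m["cy"]])
im=cv2.imread("pics/w3.png")[220:360,220:420];cv2.imwrite("pics/w3c.png",cv2.resize(im,None,fx=4,fy=4,interpolation=2))
E
```

```text
(0, 0, 0) [315.2817 287.2561]
(0, 0.012, -0.009) [341.6767 269.2477]
(0, 0.012, 0.009) [340.9242 304.7718]
(0, 0.03, -0.009) [381.2944 269.2765]
(-0.019, 0.012, -0.009) [344.3469 287.3938]
(-0.019, 0.012, 0.009) [343.4281 326.0595]
(-0.03, 0.012, -0.009) [346.1757 299.8225]
(-0.007, 0, -0.026) [315.1691 238.709 ]
(-0.007, 0, -0.047) [315.1291 190.0392]
(-0.007, 0, -0.005) [315.2062 283.82  ]
```

View pics/w3c.png

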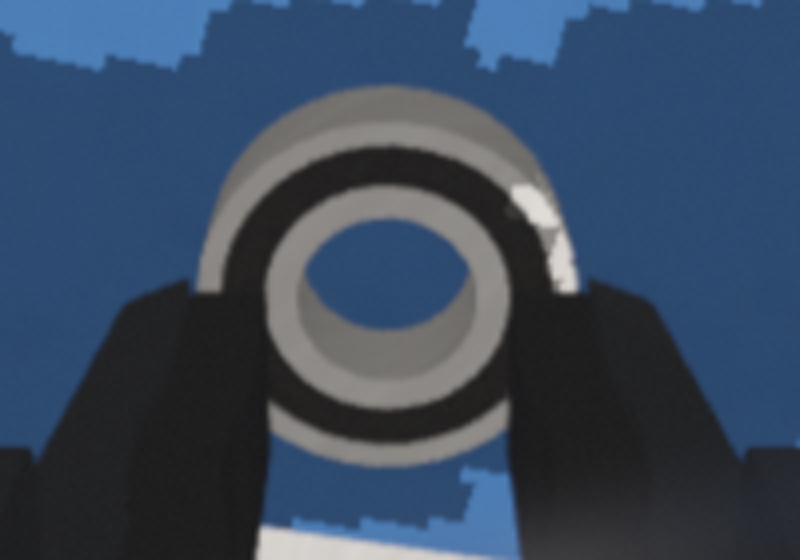

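```bash
python3 - <<'E'
from h import *
import cv2
R=np.array([[.003,.976,.22],[-.001,.22,-.976],[-1,.002,.001]])
for x in(0,-.024,-.04):
  for y in(-.012,.012,-.0295,.0295):
    for z in (-.009,.009):
      q=proj("side",np.array([.5849,-.1752,.0361])+R@np.array([x,y,z]));print(x,y,z,q,(q-[200,220])*3.5)
im=capture("side");cv2.imwrite("pics/s3.png",cv2.resize(im[240:380,240:400,::-1],None,fx=5,fy=4 if 0 else 5,interpolation=2)[:600])
im=capture("top");cv2.imwrite("pics/t3.png",cv2.resize(im[200:320,310:450,::-1],None,fx=5,fy=5,interpolation=2))
E
```

```text
0 -0.012 -0.009 [315.2393 354.3405] [403.3374 470.1916]
0 -0.012 0.009 [318.355  365.3339] [414.2427 508.6687]
0 0.012 -0.009 [330.5206 350.2344] [456.822  455.8205]
0 0.012 0.009 [333.8715 361.0966] [468.5501 493.8382]
0 -0.0295 -0.009 [303.9865 357.364 ] [363.9527 480.7742]
0 -0.0295 0.009 [306.9273 368.4546] [374.2455 519.5912]
0 0.0295 -0.009 [341.5546 347.2696] [495.441  445.4437]
0 0.0295 0.009 [345.0734 358.0376] [507.757  483.1314]
-0.024 -0.012 -0.009 [314.7315 347.4543] [401.5603 446.0899]
-0.024 -0.012 0.009 [317.9313 358.6568] [412.7596 485.2987]
-0.024 0.012 -0.009 [330.4603 343.2689] [456.611  431.4411]
-0.024 0.012 0.009 [333.9093 354.3337] [468.6826 470.1679]
-0.024 -0.0295 -0.009 [303.1459 350.5371] [361.0107 456.88  ]
-0.024 -0.0295 0.009 [306.1601 361.8416] [371.5605 496.4457]
-0.024 0.0295 -0.009 [341.8142 340.2477] [496.3496 420.8669]
-0.024 0.0295 0.009 [345.4411 351.2136] [509.0438 459.2476]
-0.04 -0.012 -0.009 [314.3762 342.6351] [400.3166 429.2229]
-0.04 -0.012 0.009 [317.6345 353.9801] [411.7209 468.9303]
-0.04 0.012 -0.009 [330.4181 338.3956] [456.4634 414.3847]
-0.04 0.012 0.009 [333.9358 349.5983] [468.7753 453.594 ]
-0.04 -0.0295 -0.009 [302.5575 345.7585] [358.9513 440.1548]
-0.04 -0.0295 0.009 [305.6227 357.2089] [369.6794 480.2311]
-0.04 0.0295 -0.009 [341.9957 335.3359] [496.9851 403.6757]
-0.04 0.0295 0.009 [345.6984 346.4365] [509.9446 442.5276]
```

View pics/s3.png

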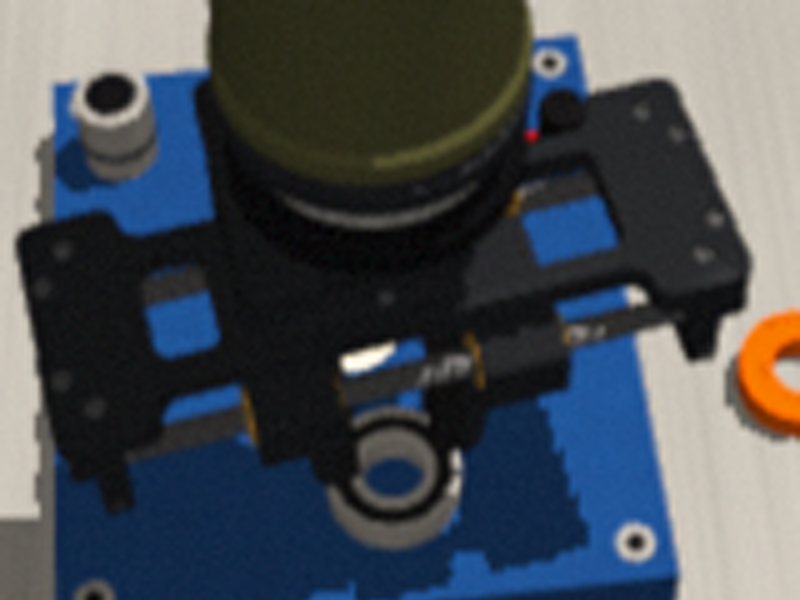

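The pictures disagree with the TCP reading. The fingers passed over the bearing without force, and both the wrist view (tip corners at (287,292) and (347,292), about 163 mm deep) and the side view put the real finger ends about 23.5 mm short of the nominal TCP. I back off and work with that offset.

>>> play_rows:
  plan:
    - [[0,0,0,0,0,0.01,185],[0,0,0,0,0,0.02,185],[0,0,0,0,0,0.032,185],[0,0,0,0,0,0.042,185],[0,0,0,0,0,0.042,185],[0,0,0,0.006,0,0.042,185],[0,0,0,0.012,0,0.042,185],[0,0,0,0.018,0,0.042,185],[0,0,0,0.021,0,0.042,185],[0,0,0,0.022,0,0.042,185]]

```text
time_s: 4.78
tool_pos: [0.5846, -0.1757, 0.0118]
tool_rot: [[-0.0, 0.975, 0.221], [0.001, 0.221, -0.975], [-1.0, 0.0, -0.001]]
force: [0.5, -0.9, -0.2]
gripper_width: 0.0242
```

```bash
python3 - <<'E'
from h import *
import cv2
im=capture("side");cv2.imwrite("pics/s4.png",cv2.resize(im[260:380,260:400,::-1],None,fx=5,fy=5,interpolation=2))
im=capture("wrist");cv2.imwrite("pics/w4.png",im[:,:,::-1])
s=get_state();print(s["tool_pos"],s["force"],s["time_s"])
E
```

```text
[ 0.585  -0.1761  0.0125] [-0.0954 -0.0709  0.0899] 4.8833
```

View pics/s4.png

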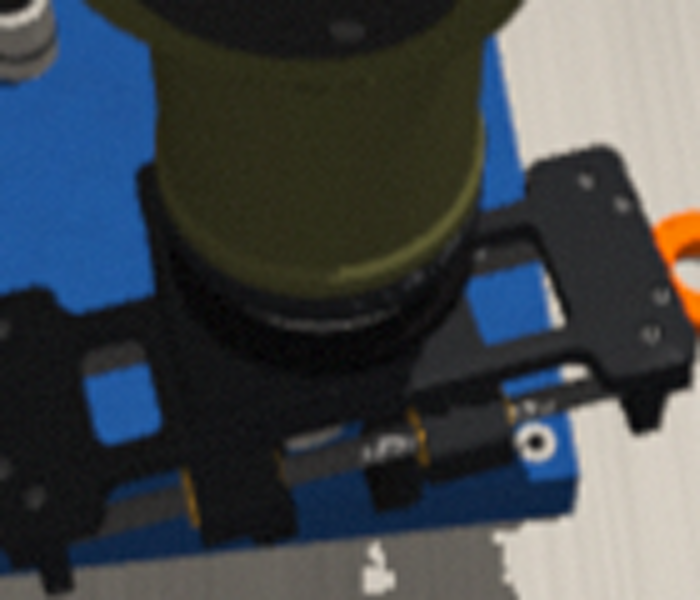

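View pics/w4.png

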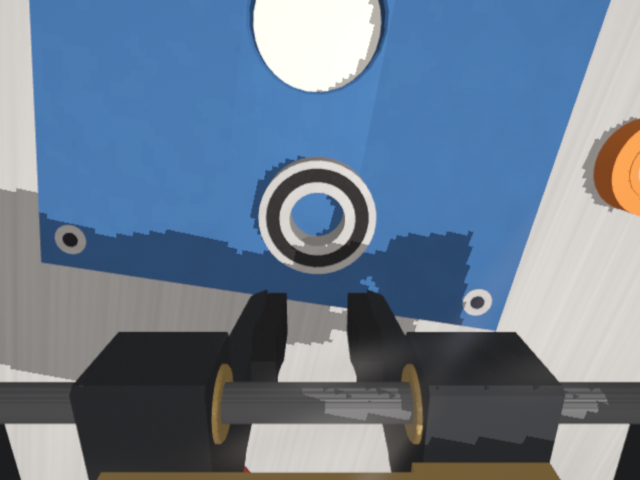

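>>> play_rows:
  plan:
    - [[0,0,0,0,0,-0.004,185],[0,0,0,0,0,-0.008,185],[0,0,0,0,0,-0.011,185],[0,0,0,0,0,-0.014,185],[0,0,0,0,0,-0.017,185],[0,0,0,0,0,-0.02,185],[0,0,0,0,0,-0.023,185],[0,0,0,0,0,-0.026,185],[0,0,0,0,0,-0.029,185],[0,0,0,0,0,-0.032,185]]

```text
time_s: 5.72
tool_pos: [0.578, -0.1448, 0.0125]
tool_rot: [[0.001, 0.975, 0.221], [0.0, 0.221, -0.975], [-1.0, 0.001, 0.0]]
force: [-0.7, -0.6, 1.3]
gripper_width: 0.0244
```

```bash
python3 - <<'E'
from h import *
import cv2
im=capture("wrist");cv2.imwrite("pics/w5.png",im[:,:,::-1])
s=get_state();print(s["tool_pos"],s["force"],s["time_s"])
E
```

```text
[ 0.5778 -0.1438  0.0125] [-1.1112  0.4569  1.0377] 5.7667
```

View pics/w5.png

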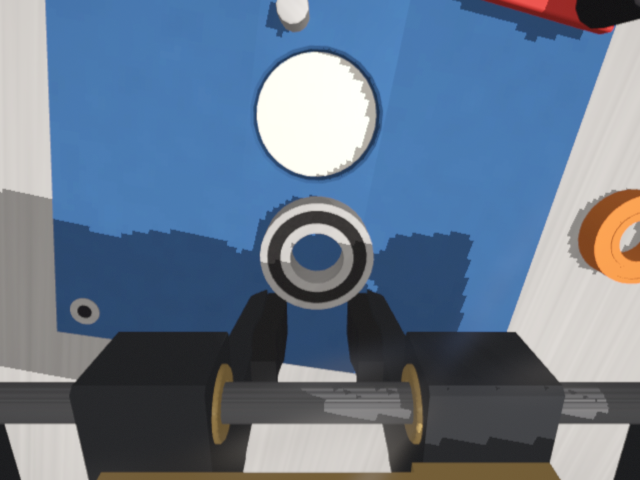

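```bash
python3 - <<'E'
from h import *
s=get_state();R=s["tool_rot"];P=s["tool_pos"]
for px,z in(((316.5,254),.042),((316.5,114),.03)): 
  w=wray(px,z);print(w,R.T@(w-P))
E
```

```text
[ 0.5723 -0.1168  0.042 ] [-0.0295  0.0006 -0.0276]
[ 0.5613 -0.0685  0.03  ] [-0.0175  0.0006 -0.0771]
```

>>> play_rows:
  plan:
    - [[0,0,0,0,0,-0.003,185],[0,0,0,0,0,-0.006,185],[0,0,0,0,0,-0.009,185],[0,0,0,0,0,-0.012,185],[0,0,0,0,0,-0.015,185],[0,0,0,0,0,-0.018,185],[0,0,0,0,0,-0.021,185],[0,0,0,0,0,-0.024,185],[0,0,0,0,0,-0.027,185],[0,0,0,0,0,-0.03,185]]

```text
time_s: 6.6
tool_pos: [0.5711, -0.1142, 0.0125]
tool_rot: [[0.001, 0.975, 0.222], [0.001, 0.222, -0.975], [-1.0, 0.001, -0.001]]
force: [0.6, -0.7, 0.4]
gripper_width: 0.024
```

```bash
python3 - <<'E'
from h import *
import cv2
im=capture("wrist");cv2.imwrite("pics/w6.png",im[:,:,::-1])
s=get_state();print(s["tool_pos"],s["force"],s["time_s"])
E
```

```text
[ 0.571  -0.1133  0.0125] [ 0.7123 -0.6846 -0.0011] 6.65
```

View pics/w6.png

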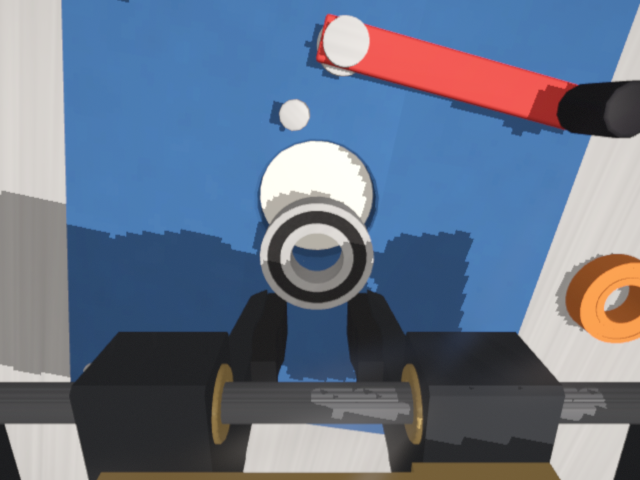

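>>> play_rows:
  plan:
    - [[0,0,0,0,0,-0.002,185],[0,0,0,0,0,-0.004,185],[0,0,0,0,0,-0.006,185],[0,0,0,0,0,-0.008,185],[0,0,0,0,0,-0.01,185],[0,0,0,0,0,-0.0115,185],[0,0,0,0,0,-0.013,185],[0,0,0,0,0,-0.0145,185],[0,0,0,0,0,-0.016,185],[0,0,0,0,0,-0.017,185]]

```text
time_s: 7.48
tool_pos: [0.567, -0.0964, 0.0124]
tool_rot: [[0.0, 0.975, 0.223], [0.002, 0.223, -0.975], [-1.0, 0.001, -0.002]]
force: [0.6, -0.7, -0.6]
gripper_width: 0.024
```

```bash
python3 - <<'E'
from h import *
import cv2
im=capture("wrist");cv2.imwrite("pics/w7.png",im[:,:,::-1])
s=get_state();print(s["tool_pos"],s["force"],s["time_s"])
E
```

```text
[ 0.567  -0.0962  0.0124] [-0.1681  0.476   0.1675] 7.5333
```

View pics/w7.png

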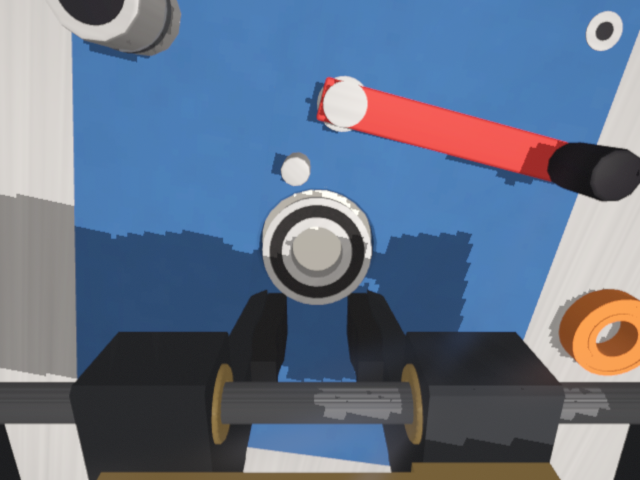

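>>> play_rows:
  plan:
    - [[0,0,0,0,0,-0.001,185],[0,0,0,0,0,-0.002,185],[0,0,0,0,0,-0.003,185],[0,0,0,0,0,-0.004,185],[0,0,0,0,0,-0.0045,185],[0,0,0,0,0,-0.005,185]]

```text
time_s: 8.03
tool_pos: [0.5659, -0.0912, 0.0124]
tool_rot: [[0.0, 0.975, 0.223], [0.002, 0.223, -0.975], [-1.0, 0.001, -0.002]]
force: [-0.6, 0.3, -0.3]
gripper_width: 0.0243
```

```bash
python3 - <<'E'
from h import *
import cv2
im=capture("wrist");cv2.imwrite("pics/w8.png",cv2.resize(im[130:370,160:480,::-1],None,fx=2.5,fy=2.5,interpolation=2))
s=get_state();print(s["tool_pos"],s["force"],s["time_s"])
E
```

```text
[ 0.5659 -0.0911  0.0124] [ 0.3242  0.004  -0.0237] 8.0833
```

View pics/w8.png

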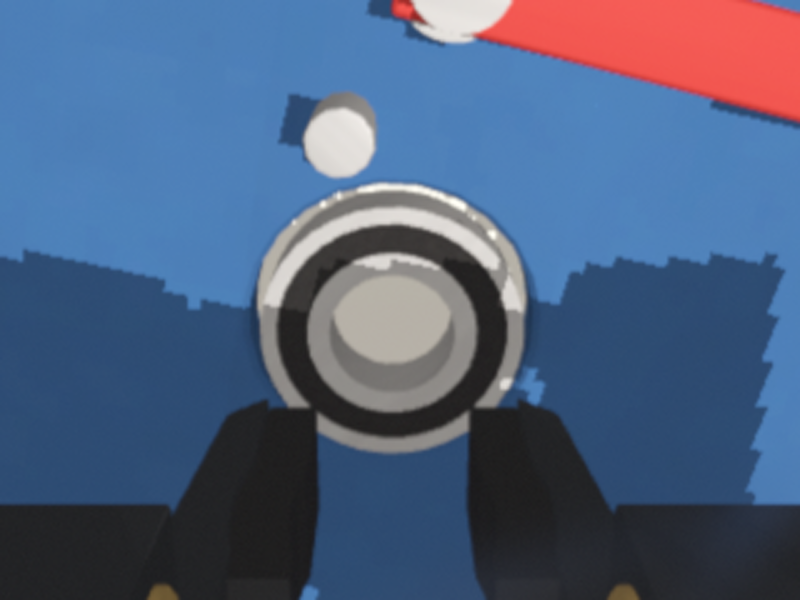

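>>> play_rows:
  plan:
    - [[0,0,0,0,0,0.01,185],[0,0,0,0,0,0.02,185],[0,0,0,0,0,0.03,185],[0,0,0,0,0,0.03,185],[0,0,0,0,0,0.03,185]]

```text
time_s: 8.5
tool_pos: [0.5726, -0.1222, 0.0123]
tool_rot: [[0.0, 0.975, 0.22], [0.001, 0.22, -0.975], [-1.0, 0.001, -0.001]]
force: [-0.6, -0.4, -0.2]
gripper_width: 0.0242
```

```bash
python3 - <<'E'
from h import *
import cv2
im=capture("wrist");cv2.imwrite("pics/w9.png",cv2.resize(im[0:300,160:560,::-1],None,fx=2,fy=2,interpolation=2))
s=get_state();print(s["tool_pos"],s["force"],s["time_s"])
E
```

```text
[ 0.5724 -0.1209  0.0123] [ 0.5528 -0.1469 -0.1856] 8.55
```

View pics/w9.png

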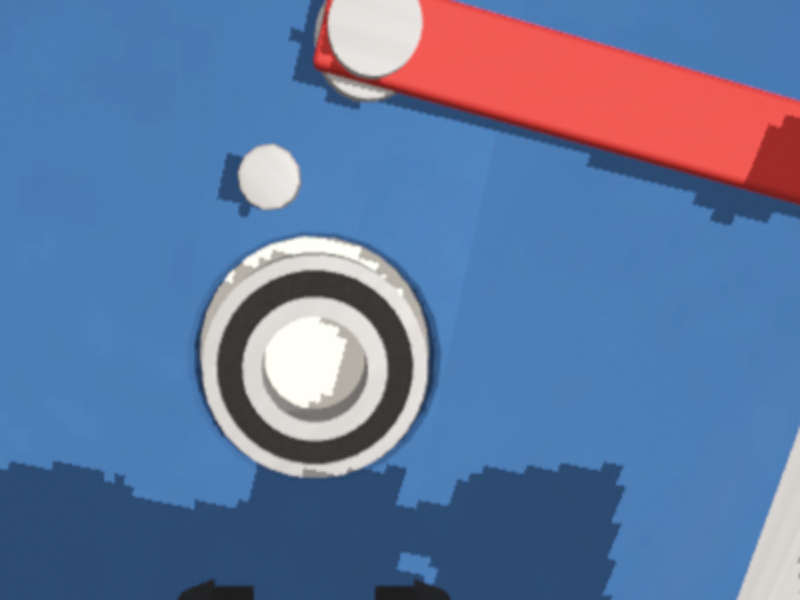

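Bearing ring at crop (315,366), with a white floor crescent in front of it at row 244. It looks dropped in. I'll raise clear and verify from above.

>>> play_rows:
  plan:
    - [[0,0,0,-0.03,0,0.01,220],[0,0,0,-0.06,0,0.01,220],[0,0,0,-0.09,0,0.01,220],[0,0,0,-0.11,0,0.01,220],[0,0,0,-0.11,0,0.01,220],[0,0,0,-0.11,0,0.01,220],[0,0,0,-0.11,0,0.01,220]]

```text
time_s: 9.13
tool_pos: [0.5739, -0.1303, 0.1215]
tool_rot: [[-0.002, 0.975, 0.222], [0.003, 0.222, -0.975], [-1.0, -0.001, -0.003]]
force: [-0.7, -0.5, -0.4]
gripper_width: 0.0122
```

```bash
python3 - <<'E'
from h import *
import cv2
s=get_state();print(s["tool_pos"],s["force"],s["time_s"])
im=capture("wrist");cv2.imwrite("pics/w10f.png",im[:,:,::-1]);cv2.imwrite("pics/w10.png",cv2.resize(im[0:200,210:470,::-1],None,fx=3,fy=3,interpolation=2))
E
```

```text
[ 0.5739 -0.1303  0.1215] [-0.6779 -0.5236 -0.3829] 9.1333
```

View pics/w10.png

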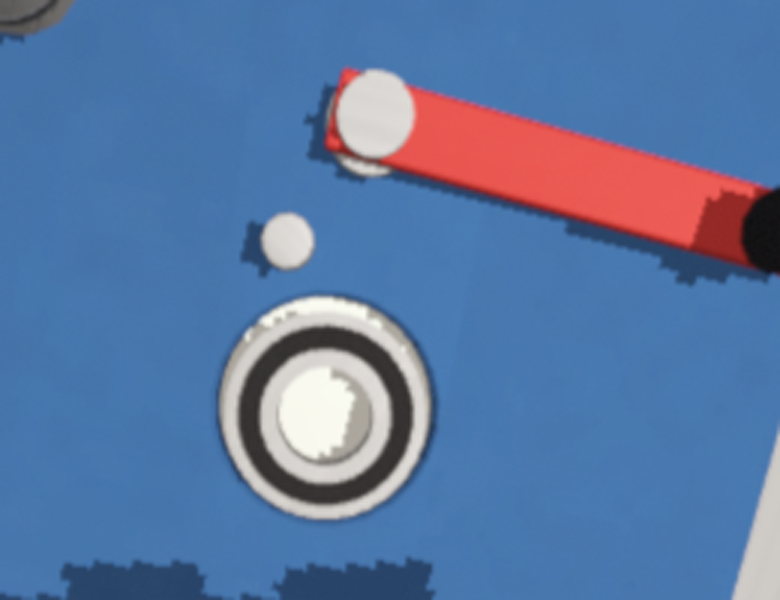

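```bash
python3 - <<'E'
import cv2
im=cv2.imread("pics/w10f.png");c=im[88:182,274:362];cv2.imwrite("pics/w10z.png",cv2.resize(c,None,fx=6,fy=6,interpolation=cv2.INTER_CUBIC))
from h import *
# project wrist circles given pose at capture
P=np.array([0.5739,-.1303,.1215]);s=get_state();R=s["tool_rot"];m=camera_model("wrist");M=np.linalg.inv(m["tool_from_camera"])
def pr(X):
    p=R.T@(np.array(X)-P);c=M[:3,:3]@p+M[:3,3];return c[:2]/c[2]*m["fx"]+[m["cx"],m["cy"]]
sp=wray((326/3+210,404/3),.03,dict(tool_pos=P,tool_rot=R));print("seat",sp)
bp=wray((325/3+210,415/3),.032,dict(tool_pos=P,tool_rot=R));print("b",bp, wray((325/3+210,415/3),.042,dict(tool_pos=P,tool_rot=R)))
a=np.linspace(0,6.283,61)
for nm,c,r,z in(("seat",sp,.023,.03),("ring32",bp,.021,.032),("ring42",bp,.021,.042),("bore32",bp,.01,.032)):
    q=np.array([pr((c[0]+r*np.cos(t),c[1]+r*np.sin(t),z)) for t in a]);print(nm,(q.min(0)-[210,0])*3,(q.max(0)-[210,0])*3,np.ptp(q,0)*3)
E
```

```text
seat [ 0.5617 -0.0695  0.03  ]
b [ 0.5619 -0.0715  0.032 ] [ 0.5617 -0.0708  0.042 ]
seat [216.2683 288.0308] [435.6898 513.695 ] [219.4215 225.6642]
ring32 [224.3151 309.1285] [425.6497 515.6041] [201.3347 206.4756]
ring42 [220.4445 309.0475] [429.6223 523.363 ] [209.1778 214.3155]
bore32 [277.0592 365.267 ] [372.9328 463.5392] [95.8736 98.2722]
```

View pics/w10z.png

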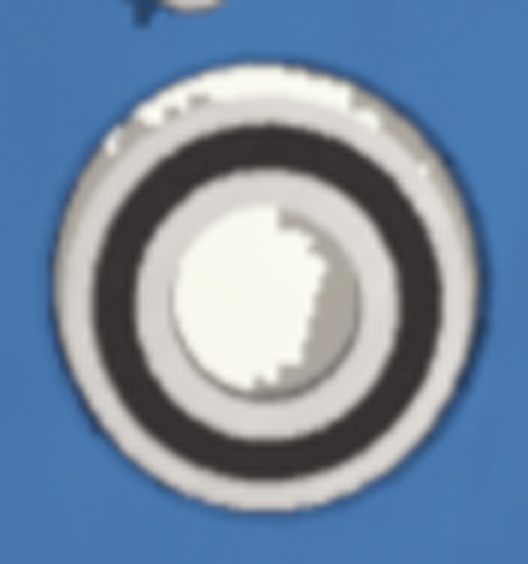

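The bore and seal sizes and the aspect ratio match a flat ring about 32 mm above the bench, with its centre about 2 mm from the seat centre, so it is seated. Next I move over to the knob's +y side and check again with the fixed cameras.

```bash
python3 - <<'E'
from h import *
d=.030
f=np.radians(-1.8);pv=np.array([.5579,-.0166]);r=np.array([np.cos(f),np.sin(f)]);t=np.array([np.sin(f),-np.cos(f)])
p=pv+.08*r-d*t;print(p)
goto((p[0],p[1],.12),-1.8)
E
```

```text
[0.6388 0.0109]
t 9.18 pos [ 0.5736 -0.1303  0.121 ] F [ 0.0723 -0.48    0.3737] w 0.0121 q [ 0.1705  0.7642 -0.0416  1.7658  0.0457  0.6155  0.3273] yang 12.84899235389847
shift [ 0.0013  0.095  -0.1232]
turn [ 0.2557 -0.0031  0.0023]
```

View pics/w10f.png

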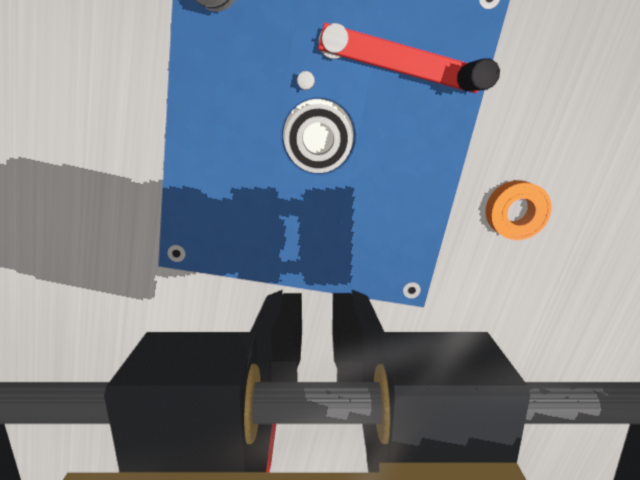

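>>> play_rows:
  plan:
    - [[0.256,0,0,0,0.095,-0.123,220],[0.256,0,0,0,0.095,-0.123,220],[0.256,0,0,0,0.095,-0.123,220],[0.256,0,0,0,0.095,-0.123,220],[0.256,0,0,0,0.095,-0.123,220],[0.256,0,0,0,0.095,-0.123,220],[0.256,0,0,0,0.095,-0.123,220],[0.256,0,0,0,0.095,-0.123,220]]

```text
time_s: 9.85
tool_pos: [0.6377, 0.0083, 0.1204]
tool_rot: [[-0.005, 0.999, -0.034], [0.001, -0.034, -0.999], [-1.0, -0.005, -0.001]]
force: [-0.8, -0.3, 0.4]
gripper_width: 0.0122
```

```bash
python3 - <<'E'
from h import *
import cv2
s=dict(tool_pos=np.array([.5739,-.1303,.1215]),tool_rot=np.array([[-0.002, 0.975, 0.222], [0.003, 0.222, -0.975], [-1.0, -0.001, -0.003]]))
print("knob",wray((484,74),.066,s),"pivot",wray((335,38),.044,s),wray((306,80),.046,s))
s=get_state();print(s["tool_pos"],s["time_s"])
im=capture("wrist");cv2.imwrite("pics/w11.png",im[:,:,::-1])
im=capture("side");cv2.imwrite("pics/s11.png",cv2.resize(im[240:380,240:400,::-1],None,fx=4,fy=4,interpolation=2))
im=capture("top");cv2.imwrite("pics/t11.png",cv2.resize(im[200:320,310:450,::-1],None,fx=5,fy=5,interpolation=2))
E
```

```text
knob [ 0.6378 -0.0179  0.066 ] pivot [ 0.5586 -0.0154  0.044 ] [ 0.5476 -0.0404  0.046 ]
[0.6377 0.0083 0.1204] 9.85
```

View pics/s11.png

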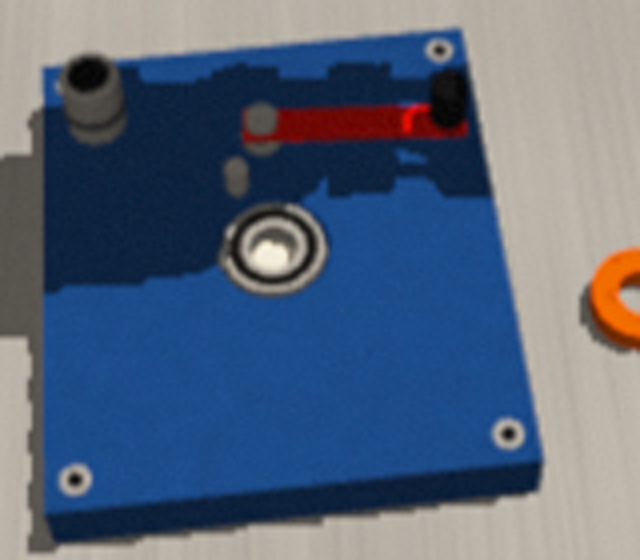

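View pics/w11.png

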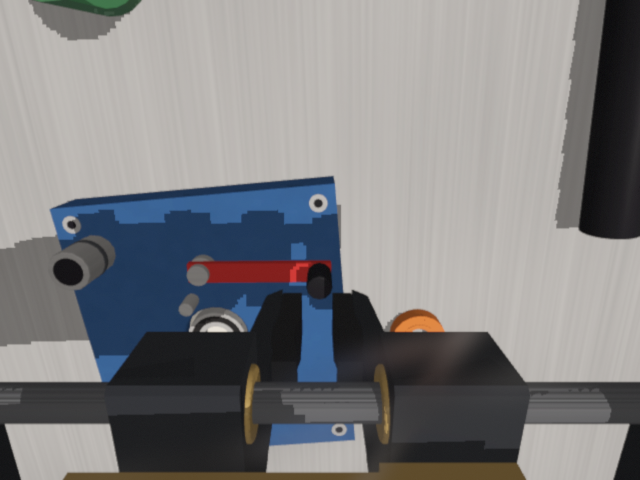

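The side view at crop (274,248) shows the bearing flush and flat in the seat. The knob is at (0.638, -0.018). I descend behind it on the +y side.

>>> play_rows:
  plan:
    - [[0,0.005,0,0.02,0,-0.003,220],[0,0.005,0,0.045,0,-0.003,220],[0,0.005,0,0.065,0,-0.003,220],[0,0.005,0,0.08,0,-0.003,220],[0,0.005,0,0.09,0,-0.003,220],[0,0.005,0,0.094,0,-0.003,220],[0,0.005,0,0.094,0,-0.003,220],[0,0.005,0,0.094,0,-0.003,220],[0,0.005,0,0.094,0,-0.003,220]]

```text
time_s: 10.75
tool_pos: [0.6391, 0.0118, 0.0283]
tool_rot: [[-0.001, 0.999, -0.035], [0.007, -0.035, -0.999], [-1.0, -0.001, -0.007]]
force: [0.1, 0.1, -0.7]
gripper_width: 0.0123
```

```bash
python3 - <<'E'
from h import *
import cv2
goto((.638,.0113,.0265),-1.8)
im=capture("wrist");cv2.imwrite("pics/w12.png",im[:,:,::-1])
im=capture("side");cv2.imwrite("pics/s12.png",cv2.resize(im[220:340,260:420,::-1],None,fx=5,fy=5,interpolation=2))
E
```

```text
t 10.75 pos [0.6391 0.0118 0.0283] F [ 0.1019  0.0619 -0.6892] w 0.0123 q [-0.1118  0.9551  0.0467  1.6456 -0.0875  0.5435 -0.0445] yang -1.979277243591089
shift [ 0.0018 -0.0011  0.0006]
turn [-0.0031 -0.007   0.0012]
```

View pics/w12.png

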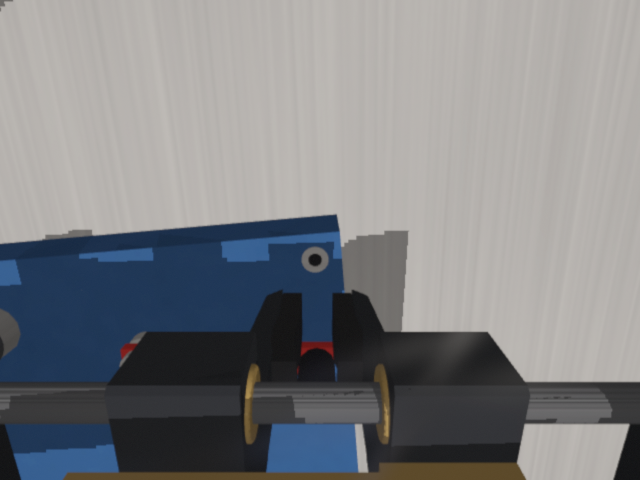

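View pics/s12.png

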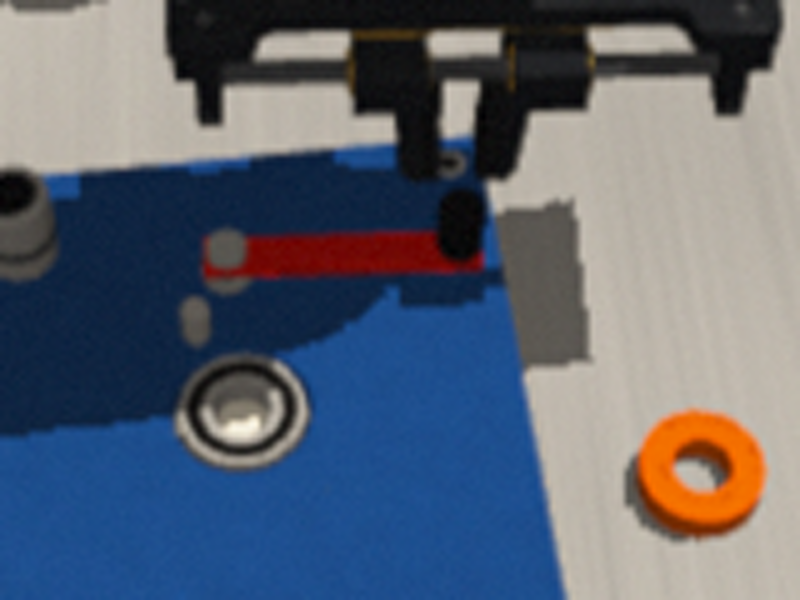

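```bash
cat > arc.py <<'E'
from h import *
from scipy.spatial.transform import Rotation as Ro
def rows(seq,z):
    s=get_state();R=s["tool_rot"];P=s["tool_pos"];pv=np.array([.5583,-.016])
    for f,d in seq:
        f=np.radians(f);r=np.array([np.cos(f),np.sin(f)]);t=np.array([np.sin(f),-np.cos(f)])
        p=np.r_[pv+.08*r-d*t,z]; D=np.c_[[0,0,-1.],np.r_[r,0],np.r_[t,0]]
        print("[%s, 220]"%", ".join("%.3f"%v for v in np.r_[Ro.from_matrix(R.T@D).as_rotvec(),R.T@(p-P)]))
E
python3 - <<'E'
from arc import *
print(get_state()["tool_pos"])
rows([(-2,.025),(-2,.021),(-2,.0175),(-4,.0155),(-8,.0155),(-12,.0155),(-16,.0155),(-20,.0155),(-24,.0155),(-28,.0155)],.025)
E
```

```text
[0.639  0.0119 0.0282]
[0.001, -0.007, 0.001, 0.003, 0.000, 0.006, 220]
[0.001, -0.007, 0.001, 0.003, 0.000, 0.010, 220]
[0.001, -0.007, 0.001, 0.003, 0.000, 0.013, 220]
[0.035, -0.007, 0.002, 0.003, 0.001, 0.018, 220]
[0.105, -0.007, 0.002, 0.003, 0.002, 0.024, 220]
[0.175, -0.007, 0.002, 0.003, 0.002, 0.029, 220]
[0.245, -0.007, 0.002, 0.003, 0.002, 0.035, 220]
[0.315, -0.007, 0.003, 0.003, 0.001, 0.041, 220]
[0.385, -0.007, 0.003, 0.003, 0.000, 0.046, 220]
[0.454, -0.007, 0.003, 0.003, -0.001, 0.052, 220]
```

>>> play_rows:
  plan:
    - [[0.001,-0.007,0.001,0.003,0,0.006,220],[0.001,-0.007,0.001,0.003,0,0.01,220],[0.001,-0.007,0.001,0.003,0,0.013,220],[0.035,-0.007,0.002,0.003,0.001,0.018,220],[0.105,-0.007,0.002,0.003,0.002,0.024,220],[0.175,-0.007,0.002,0.003,0.002,0.029,220],[0.245,-0.007,0.002,0.003,0.002,0.035,220],[0.315,-0.007,0.003,0.003,0.001,0.041,220],[0.385,-0.007,0.003,0.003,0,0.046,220],[0.454,-0.007,0.003,0.003,-0.001,0.052,220]]

```text
time_s: 11.68
tool_pos: [0.6363, -0.04, 0.0249]
tool_rot: [[0.0, 0.881, -0.474], [0.0, -0.474, -0.881], [-1.0, -0.0, -0.0]]
force: [-1.0, 2.6, 0.2]
gripper_width: 0.0124
```

```bash
python3 - <<'E'
from arc import *
import cv2
im=capture("side");cv2.imwrite("pics/s13.png",cv2.resize(im[220:340,260:420,::-1],None,fx=5,fy=5,interpolation=2))
s=get_state();print(s["tool_pos"],s["force"])
rows([(-f,.0155) for f in range(32,72,4)],.025)
E
```

```text
[ 0.6355 -0.0419  0.0249] [-1.2195 -0.9821  1.2134]
[0.061, 0.002, 0.000, -0.000, 0.001, 0.003, 220]
[0.131, 0.002, 0.000, -0.000, 0.001, 0.009, 220]
[0.200, 0.002, 0.000, -0.000, 0.001, 0.015, 220]
[0.270, 0.002, 0.000, -0.000, 0.001, 0.020, 220]
[0.340, 0.002, 0.000, -0.000, 0.000, 0.026, 220]
[0.410, 0.002, 0.000, -0.000, -0.001, 0.032, 220]
[0.480, 0.002, -0.000, -0.000, -0.002, 0.037, 220]
[0.549, 0.002, -0.000, -0.000, -0.004, 0.043, 220]
[0.619, 0.002, -0.000, -0.000, -0.006, 0.048, 220]
[0.689, 0.002, -0.000, -0.000, -0.009, 0.053, 220]
```

View pics/s13.png

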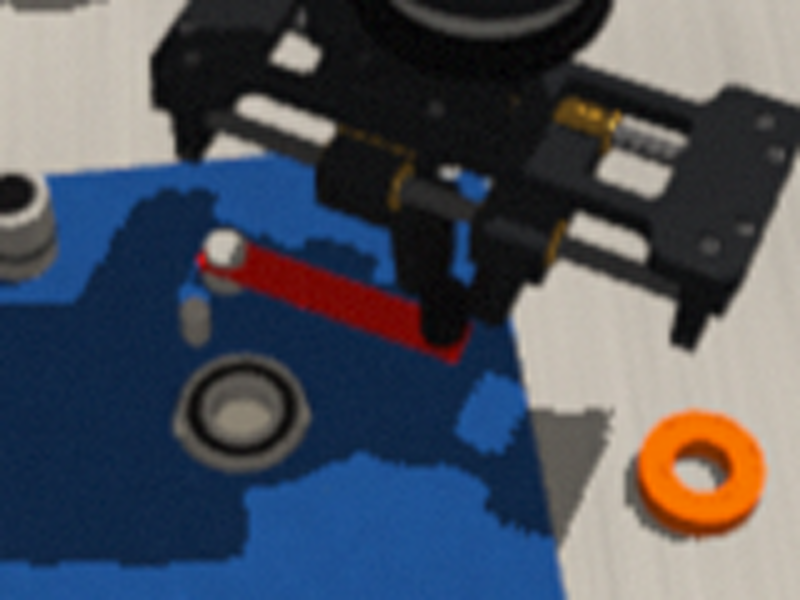

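>>> play_rows:
  plan:
    - [[0.061,0.002,0,0,0.001,0.003,220],[0.131,0.002,0,0,0.001,0.009,220],[0.2,0.002,0,0,0.001,0.015,220],[0.27,0.002,0,0,0.001,0.02,220],[0.34,0.002,0,0,0,0.026,220],[0.41,0.002,0,0,-0.001,0.032,220],[0.48,0.002,0,0,-0.002,0.037,220],[0.549,0.002,0,0,-0.004,0.043,220],[0.619,0.002,0,0,-0.006,0.048,220],[0.689,0.002,0,0,-0.009,0.053,220]]

```text
time_s: 12.57
tool_pos: [0.6028, -0.0844, 0.0251]
tool_rot: [[0.002, 0.372, -0.928], [0.0, -0.928, -0.372], [-1.0, 0.0, -0.001]]
force: [0.8, -0.5, 0.5]
gripper_width: 0.0116
```

```bash
python3 - <<'E'
from arc import *
import cv2
im=capture("side");cv2.imwrite("pics/s14.png",cv2.resize(im[220:340,260:420,::-1],None,fx=5,fy=5,interpolation=2))
s=get_state();print(s["tool_pos"],s["force"])
rows([(-f,.0155) for f in (70,73,76,79,82,84,86)]+[(-87,.015),(-87,.0145),(-87,.014)],.025)
E
```

```text
[ 0.6013 -0.0853  0.025 ] [-0.7903  0.5014 -0.9398]
[0.028, 0.001, -0.000, -0.000, 0.000, 0.001, 220]
[0.080, 0.001, -0.000, -0.000, 0.001, 0.005, 220]
[0.132, 0.000, -0.000, -0.000, 0.001, 0.010, 220]
[0.185, 0.000, -0.000, -0.000, 0.001, 0.014, 220]
[0.237, 0.000, -0.000, -0.000, 0.001, 0.018, 220]
[0.272, 0.000, -0.000, -0.000, 0.001, 0.021, 220]
[0.307, 0.000, -0.000, -0.000, 0.001, 0.024, 220]
[0.324, 0.000, -0.000, -0.000, 0.000, 0.026, 220]
[0.324, 0.000, -0.000, -0.000, 0.000, 0.026, 220]
[0.324, 0.000, -0.000, -0.000, 0.000, 0.027, 220]
```

View pics/s14.png

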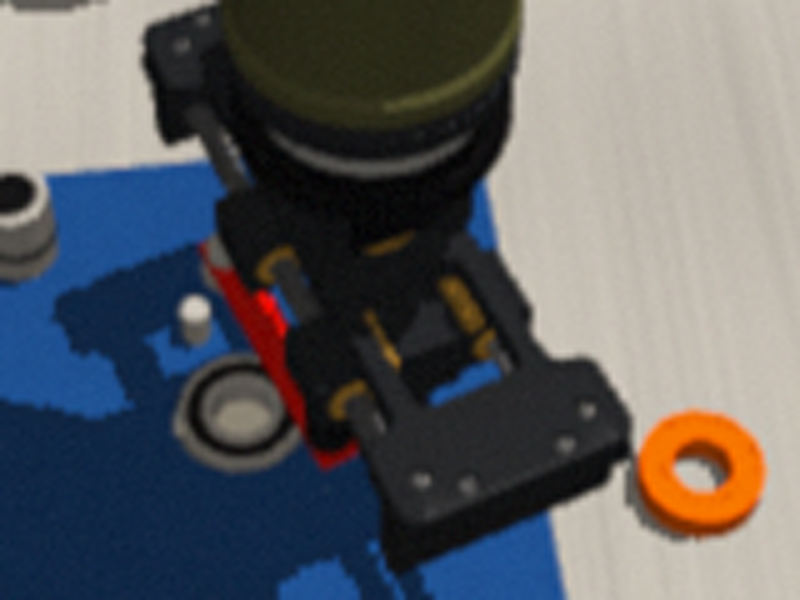

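>>> play_rows:
  plan:
    - [[0.028,0.001,0,0,0,0.001,220],[0.08,0.001,0,0,0.001,0.005,220],[0.132,0,0,0,0.001,0.01,220],[0.185,0,0,0,0.001,0.014,220],[0.237,0,0,0,0.001,0.018,220],[0.272,0,0,0,0.001,0.021,220],[0.307,0,0,0,0.001,0.024,220],[0.324,0,0,0,0,0.025,220],[0.324,0,0,0,0,0.026,220],[0.324,0,0,0,0,0.027,220]]

```text
time_s: 13.45
tool_pos: [0.5764, -0.0953, 0.0251]
tool_rot: [[0.0, 0.053, -0.999], [-0.001, -0.999, -0.053], [-1.0, 0.001, -0.0]]
force: [1.1, -0.8, -0.3]
gripper_width: 0.0122
```

```bash
python3 - <<'E'
from arc import *
import cv2
im=capture("side");cv2.imwrite("pics/s15.png",cv2.resize(im[220:340,260:420,::-1],None,fx=5,fy=5,interpolation=2))
im=capture("wrist");cv2.imwrite("pics/w15.png",im[:,:,::-1])
s=get_state();print(s["tool_pos"],s["force"],s["time_s"])
rows([(-87,.014),(-87,.013),(-87,.012),(-87,.011)],.025)
E
```

```text
[ 0.5764 -0.0953  0.0251] [ 0.626  -0.6727  0.2397] 13.55
[0.001, -0.000, -0.000, 0.000, -0.000, -0.000, 220]
[0.001, -0.000, -0.000, 0.000, -0.000, 0.001, 220]
[0.001, -0.000, -0.000, 0.000, -0.000, 0.002, 220]
[0.001, -0.000, -0.000, 0.000, -0.000, 0.003, 220]
```

View pics/s15.png

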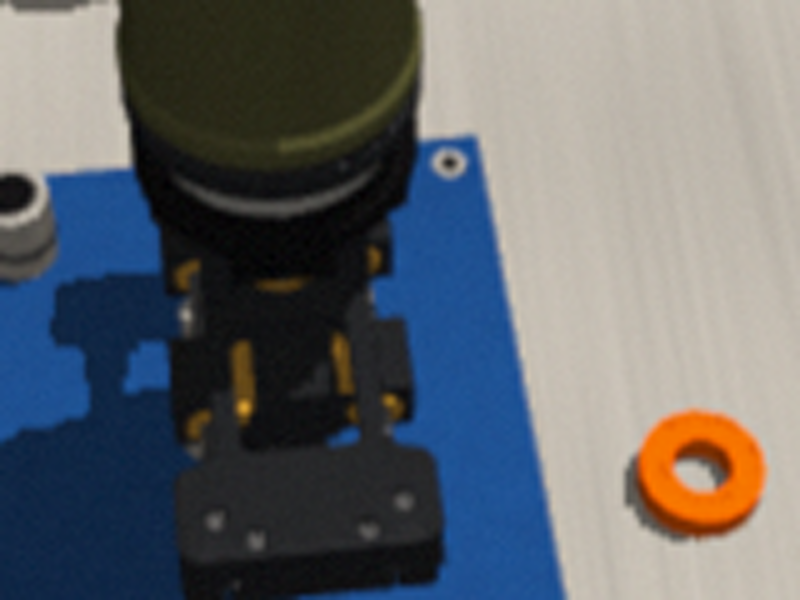

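View pics/w15.png

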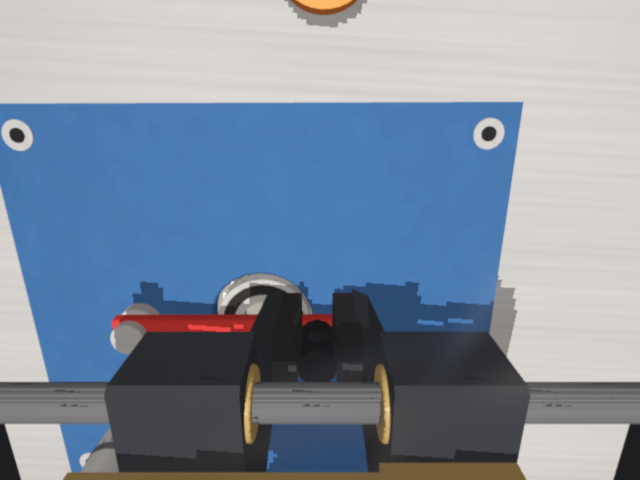

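No stop force yet, so I nudge a few millimetres further.

>>> play_rows:
  plan:
    - [[0,0,0,0,0,0.001,220],[0,0,0,0,0,0.002,220],[0,0,0,0,0,0.003,220],[0,0,0,0,0,0.003,220]]

```text
time_s: 13.88
tool_pos: [0.576, -0.0953, 0.0254]
tool_rot: [[0.005, 0.054, -0.999], [-0.001, -0.999, -0.054], [-1.0, 0.001, -0.005]]
force: [5.5, -0.6, -2.7]
gripper_width: 0.0118
```

>>> play_rows:
  plan:
    - [[0,0,0,0,0,0.001,220],[0,0,0,0,0,0.002,220],[0,0,0,0,0,0.002,220]]

```text
time_s: 14.13
tool_pos: [0.576, -0.0953, 0.0256]
tool_rot: [[0.009, 0.055, -0.998], [-0.002, -0.999, -0.055], [-1.0, 0.002, -0.009]]
force: [6.5, -0.4, -5.1]
gripper_width: 0.0124
```

The arm is against its stop: about 6.5 N and no further travel. I back away from the knob, then go up and clear.

>>> play_rows:
  plan:
    - [[0,0,0,0,0,-0.005,220],[0,0,0,0,0,-0.012,220],[0,0,0,0,0,-0.022,220],[0,0,0,0,0,-0.03,220],[0,0,0,0,0,-0.03,220],[0,0,0,-0.03,0,-0.03,220],[0,0,0,-0.07,0,-0.03,220],[0,0,0,-0.11,0,-0.03,220],[0,0,0,-0.15,0,-0.03,220],[0,0,0,-0.16,0,-0.03,220]]

```text
time_s: 14.97
tool_pos: [0.607, -0.0951, 0.1919]
tool_rot: [[0.017, 0.054, -0.998], [-0.004, -0.999, -0.054], [-1.0, 0.005, -0.017]]
force: [0.1, -1.0, 0.0]
gripper_width: 0.0119
```

>>> play_rows:
  plan:
    - [[0,0,0,0,-0.04,-0.03,220],[0,0,0,0,-0.08,-0.05,220],[0,0,0,0,-0.12,-0.05,220],[0,0,0,0,-0.16,-0.05,220],[0,0,0,0,-0.2,-0.05,220],[0,0,0,0,-0.23,-0.05,220],[0,0,0,0,-0.25,-0.05,220],[0,0,0,0,-0.25,-0.05,220],[0,0,0,0,-0.25,-0.05,220]]

```text
time_s: 15.72
tool_pos: [0.6424, 0.1584, 0.1907]
tool_rot: [[0.015, 0.056, -0.998], [-0.004, -0.998, -0.057], [-1.0, 0.005, -0.015]]
force: [0.2, -0.5, -0.2]
gripper_width: 0.0118
```

```bash
python3 - <<'E'
from arc import *
import cv2
im=capture("side");cv2.imwrite("pics/s16.png",cv2.resize(im[170:380,235:415,::-1],None,fx=2.8,fy=2.8,interpolation=2));cv2.imwrite("pics/s16f.png",im[:,:,::-1])
im=capture("top");cv2.imwrite("pics/t16.png",im[:,:,::-1]);cv2.imwrite("pics/t16c.png",cv2.resize(im[205:325,315:445,::-1],None,fx=5,fy=5,interpolation=2))
s=get_state();print(s["tool_pos"],s["force"],s["time_s"],s["qvel"])
E
```

```text
[0.6432 0.1546 0.1914] [-0.6609 -0.0959 -1.1438] 15.8167 [ 0.0179 -0.0062  0.0096 -0.0012 -0.0022  0.0018  0.0007]
```

View pics/s16.png

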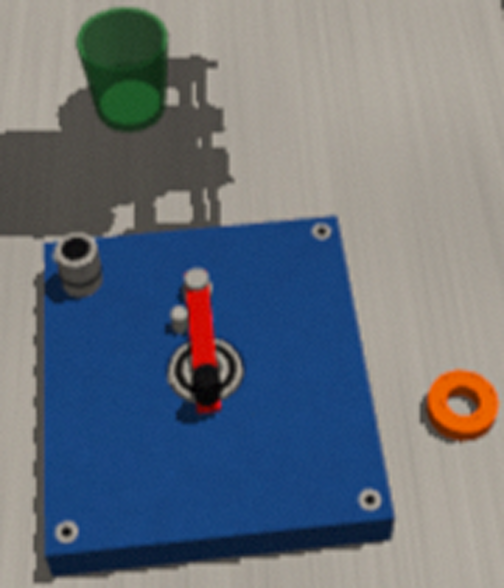

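View pics/t16c.png

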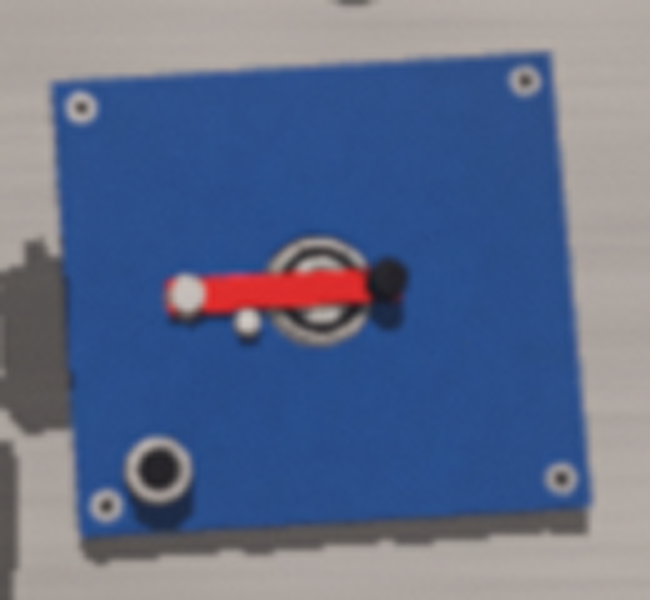

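View pics/t16.png

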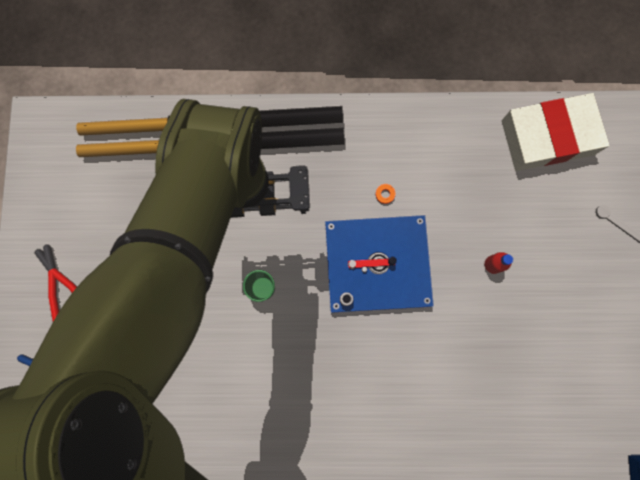

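```bash
python3 - <<'E'
from h import *
k=ray("top",T((387,278)),.066);p=ray("top",T((187,294)),.044);d=k-p
print(k,p,np.hypot(*d[:2]),"q",np.radians(3.2)-np.arctan2(d[1],d[0]))
print(get_state()["qvel"],close_job())
E
```

```text
[ 0.5602 -0.0959  0.066 ] [ 0.5566 -0.0171  0.044 ] 0.07894862097221074 q 1.5810069156162072
the job is handed in; nothing more can be done
[ 0.0179 -0.0062  0.0096 -0.0012 -0.0022  0.0018  0.0007] None
```

The bearing is in the seat, the red retainer arm is against its stop across it, and the job is handed in at about 15.8 s.

- **Bearing:** I pushed it along the deck with both fingertips about 24 mm apart, with wrist force never much above 1 N. In the side and wrist views before the retainer moved, it lay flat and flush in the seat, about 2 mm off the seat centre.
- **Retainer:** I pushed the knob round from its +y side until it stopped moving at about 6.5 N. The last top view gives about 1.58 rad against a travel of 1.571, with the arm touching the stop pin.
- **Bystanders and finish:** The socket, cup and bottle look unmoved in the final pictures. The gripper finished clear above the bench at z about 0.19 m, near (0.64, 0.15).

**What disagreed:**
- **Finger length:** My first push passed over the bearing without touching it. The pictures put the real finger ends about 23.5 mm short of the stated TCP. I used that offset for every later move.
- **Camera calibration:** The side and top cameras also differed by 3–4 mm in x, which I averaged and checked against the wrist camera.
- **Seat check:** My first size measurement of the ring in the wrist picture suggested it was not seated. The bore size, the ring's shape and the side view then agreed that it was.

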